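# Load the slide carrier on the bench shaker and clamp it

## Robot

A 7-joint arm with a two-finger parallel gripper is mounted at the origin on a cart in front of the work surface, level with it; the furniture and walls round the work are solid. World frame = base frame: x ahead of the robot, y to its left, z up, the work surface at z = 0. Lengths are in mm, angles in rad, forces in N, time in s.
With the tool pointing down it reaches from about 400 to 850 mm from the base axis. Payload 4.4 kg.
Tool frame: the origin (TCP) lies on the centre line of the jaws, within the pads' length; the fingertips stand 14 mm ahead of it and the grasp point (between the pads) lies 5 mm behind it; z points along the fingers, y is the line along which they close (so a half turn about z gives the same grasp; the last joint's range is limited). The gripper opens to 94 mm and grips with 3 to 60 N. Pads are 16 mm wide; open, the fingers measure 119 mm over their backs; the gripper's body (75 mm by 177 mm) begins 78 mm behind the grasp point.
Start: joints at [-1.372, 0.628, 0.038, 1.517, -0.027, 0.996, -0.02], TCP at [170.09, 627.365, 219.478] pointing down, gripper open.
Joint ranges: [-3.06, 3.06], [-0.37, 2.12], [-1.25, 1.32], [0.18, 2.47], [-1.1, 4.24], [0.23, 1.98], [-2.94, 2.94]. Speed limits (rad/s): [2.57, 2.57, 3.14, 3.14, 3.14, 3.14, 3.14].

## Interface

Orientations are given as a rotation vector (axis times angle).
In Python, from cell import robot, vision, telemetry, ticket gives the robot as it stands (robot), with the cameras (vision), the readings (telemetry) and the job (ticket).
- The arm moves only by the tool nudge_tcp, called after "Emit:" as name([rows], argument=value, ...), one row to a line, values as JSON. Schema: {"type":"object","properties":{"moves":{"type":"array","items":{"type":"array","items":{"type":"number"},"minItems":6,"maxItems":6},"minItems":1,"maxItems":20},"finger_gap":{"type":"number"},"clamp_n":{"type":"number"},"only":{"type":"string"},"quiet":{"type":"boolean"},"lines":{"type":"string"}},"required":["moves"],"additionalProperties":false}. moves is a list of rows, 1 to 20 of them, each of 6 numbers: dx, dy, dz in mm, then a rotation vector rx, ry, rz in rad; each row shifts and turns the commanded pose from where the row before left it, along the tool's axes as they then stand; what a row does not reach is not made up. A row lasts 1/12 s, in which the tool goes at most 41.7 mm and 0.125 rad, less where a joint would pass 70% of its speed; a pose out of reach is approached as far as the arm can. finger_gap is the finger opening in mm, set as the call begins (left out keeps the last). The fingers move at their own pace and stop on an object; clamp_n is the grip in N (left out, the last holds). Time passes only in rows, so rows that do not move let the fingers close. The tool returns the time, the measured TCP pose, the force, the opening and the grip force at its end. only (a regular expression) keeps the lines of the reply that match it, lines (a string "A,B") keeps lines A to B, and quiet returns only ok. Input that does not fit is refused with a message, and nothing moves.
- telemetry.observe(): the state, without advancing time (a new reading comes with each control period).
- vision.read_camera(name): name is "scene" or "top" or "wrist"; returns the picture (384x512x3 uint8, blue, green, red); there is no depth.
- vision.camera_model(name): a dict with "mtx" (3x3 intrinsics, pixels), "rvec" (rotation vector, rad) and "tvec" (3), from world to camera coordinates, as OpenCV has them. Camera axes: x right, y down, z forward; pixel columns grow to the right and rows downward; lengths in mm; the calibration is good to about 2 mm. A picture is of the moment at which its call begins: read the wrist's pose just before it. camera_model takes no time and is no camera call; for the wrist camera it gives the pose at the moment of the call.
- ticket.hand_in(): hands the job in; it is judged then, once.
The state is a dict: "clock": time; "joint_pos": joint angles; "dq": joint speeds; "joint_efforts": joint torques, N m; "ee_pos": TCP position; "eef_rot": TCP orientation; "wrist_force": force on the tool from outside, world axes, zero at the start; "moment": the same for the moment, N m; "opening": finger opening in mm; "grasp_force": force on a finger pad.
Only numpy, scipy, OpenCV 4.12 (cv2) and the standard library are available. Lean on these libraries where they do the work, as an engineer would, in place of code of your own. Each camera call takes 0.05 s, during which the arm holds its last target. There are 200 camera calls.

## Task

Take the forceps off the shaker platform and lay them in the shallow open basin. Then load the slide carrier: keeping it level, slide it in under the clamp, tab towards the front of the shaker, until its leading edge has pressed the presence-switch lever and stands against the end stop, and tighten the clamp knob clockwise until its slip clutch gives. Leave the other things as they stand.

Things in the scene. Friction and masses are not known exactly. Their poses are not given: they have to be found in the camera images.
- shaker: fixed white bench shaker, 215 x 165 mm, with a flat aluminium platform 55 mm above the worktop; control panel on its front (-x) face. Origin: on the worktop under the bay; x points to its rear (clamp, end stop, switch), y to its left. In its frame the platform spans x -115 to +100, y -80 to +80 mm; the end stop is a low wall with its face at x = 66 mm
- bay_mouth (a point): point on the platform (shaker x = 10 mm, y = 0) between the flared mouths of the two guides. The guides are 8 mm high; the inner faces stand at y +-55 mm at this mouth, narrow to +-44 mm at x = 30 mm and run straight to the stop (2 mm play each side of the carrier)
- clamp_arm_end (a point): middle of the front end of the clamp arm (shaker x = 41 mm), a bar 24 mm wide that reaches forward over the bay from a post behind the stop; its underside is 78 mm and its top 90 mm above the worktop, so the carrier must be set down in front of it and slid in
- bay_home (a point): point on the platform (55 mm above the worktop, x = 4 mm in the shaker frame) where the carrier's origin lies when the carrier is home against the end stop; axes as the shaker's
- carrier: loose flat aluminium slide carrier, 124 (x) x 84 (y) x 8 mm, 0.2 kg (varies), holding three glass slides (fixed in it) and with one upright grip tab. Origin: centre of its underside; +x is the leading end (wide bare rim), which goes under the clamp against the stop. The only tray with an upright tab.
- carrier_tab (a point): middle of the top of the carrier's grip tab. The tab is an upright plate 10 mm thick (along the carrier's x), 44 mm wide (along its y), 30 mm tall above the 8 mm plate (top 38 mm above the carrier's underside), at carrier x = -20 mm
- switch_lever (a joint): presence-switch lever beside the end stop: 24 mm blade with a roller, upright hinge at shaker (70, 14.5, 60) mm; 0 = free, roller standing 9 mm in front of the stop face; about 0.38 rad when the carrier's edge is against the stop (it trips at 0.22). A light spring (under 0.5 N at the roller) returns it; the carrier's own friction holds it in
- lever_roller (a point): centre of the lever's roller (3.2 mm radius), at shaker y about 36 mm, 60 mm above the worktop
- knob_center (a point): centre of the round knurled black clamp knob, diameter 36 mm, 24 mm tall (99 to 123 mm above the worktop), axis upright at shaker x = 57 mm, y = 0; it stays at this height while turning
- clamp_screw (a joint): angle of the clamp screw under the knob (rad), grows as it is turned clockwise seen from above; the foot goes down 2.23 mm per rad (14 mm a turn). Starts between 0 and 0.7. It stays where it is left
- clamp_knob (a joint): how far the knob has slipped on the screw through its clutch (rad), 0 at the start, grows clockwise: below 0.065 N m knob and screw turn together (the free screw needs 0.035 N m); once the foot presses on the carrier the screw stops and the knob slips on. Counts as slipped above 0.3 rad
- foot_face (a point): centre of the lower face of the clamp foot (16 mm diameter) under the arm at shaker x = 57 mm; 67.5 mm above the worktop with the screw at 0, so at the start 2.9 to 4.5 mm higher than the top of a carrier lying on the platform
- forceps: loose fine steel forceps lying flat on the platform in the bay, 111 mm long (its y) x 16 mm x 9 mm, 22 g; origin at the centre of the underside; grasp across both arms near the middle
- basin: fixed shallow open off-white basin, 218 (x) x 263 (y) x 52 mm, floor 5 mm above the worktop and about 160 x 200 mm, walls flaring outward; origin at the centre of its underside
- dropper_bottle: bystander: glass dropper bottle with rubber bulb, 46 mm diameter, 115 mm tall, beside the shaker on its left
- stain_bottle: bystander: small reagent bottle with a glass rod, 38 mm diameter, 92 mm tall, beside the shaker on its right
- slide_tray: bystander: flat black slide tray without a tab, 85 x 130 x 9 mm
- petri_dish: bystander: glass petri dish with cover, 90 mm diameter, 18 mm tall

How it is judged:
By the outcome, as a careful person would: the job done as asked, in the order asked, and still so for the second after the job is handed in, with the robot touching nothing.
It also fails if it takes over 72 s, if anything falls off the work surface, if the arm or the gripper's body presses on something with over 40 N, if the wrist force passes 120 N, or if a joint passes its speed limit or range.

## Working session

There is one attempt and no reset: what is moved stays moved. The work goes in short steps, Python scripts to look and compute and a tool call to move; the robot and the scene stay as the last step left them, time stands still between calls to the robot, and variables do not carry over. Pictures are saved under pics/ and viewed, at most 10 in all, crops included, and the job is handed in when it is done.

```bash
ls; mkdir -p pics
```

Run:
```python
from cell import robot, vision, telemetry, ticket
import cv2
s=telemetry.observe();print(s)
for n in("scene","top"):
    cv2.imwrite(f"pics/{n}0.png",cv2.resize(vision.read_camera(n),(800,600),interpolation=cv2.INTER_CUBIC))
    m=vision.camera_model(n);print(n,m)
```

```text
cell.py
pics
{'clock': 0.0, 'joint_pos': array([-1.37179274,  0.62927528,  0.03844206,  1.51832607, -0.02699824,
        0.99627088, -0.02000134]), 'dq': array([ 0.00059292, -0.0009211 ,  0.00189239, -0.00061601,  0.00087384,
       -0.00022885,  0.0006431 ]), 'joint_efforts': array([ 6.44436500e-05, -5.49725962e+01,  1.14358105e+00, -1.86640871e+01,
       -5.21951099e-02,  2.36276718e-02,  1.67631542e-04]), 'ee_pos': array([169.93041026, 626.76673649, 218.61340573]), 'eef_rot': array([-4.14709287e-01, -3.11388449e+00,  2.74680815e-03]), 'wrist_force': array([-0.63546168, -0.01024322, -0.41376252]), 'moment': array([ 0.01029498,  0.00229119, -0.02043515]), 'grasp_force': 0.0, 'opening': 93.6946220205871}
scene {'mtx': array([[413.89649794,   0.        , 258.70453089],
       [  0.        , 413.89649794, 187.71300646],
       [  0.        ,   0.        ,   1.        ]]), 'rvec': array([ 2.07531813, -0.8977274 ,  0.46981616]), 'tvec': array([-322.80361449,  343.56113265,  978.75092394])}
top {'mtx': array([[400.77220884,   0.        , 254.12105234],
       [  0.        , 400.77220884, 183.96894789],
       [  0.        ,   0.        ,   1.        ]]), 'rvec': array([ 2.14225549, -2.13846174,  0.16898051]), 'tvec': array([  56.45969172,  557.89991286, 1494.79903143])}
```

View pics/top0.png

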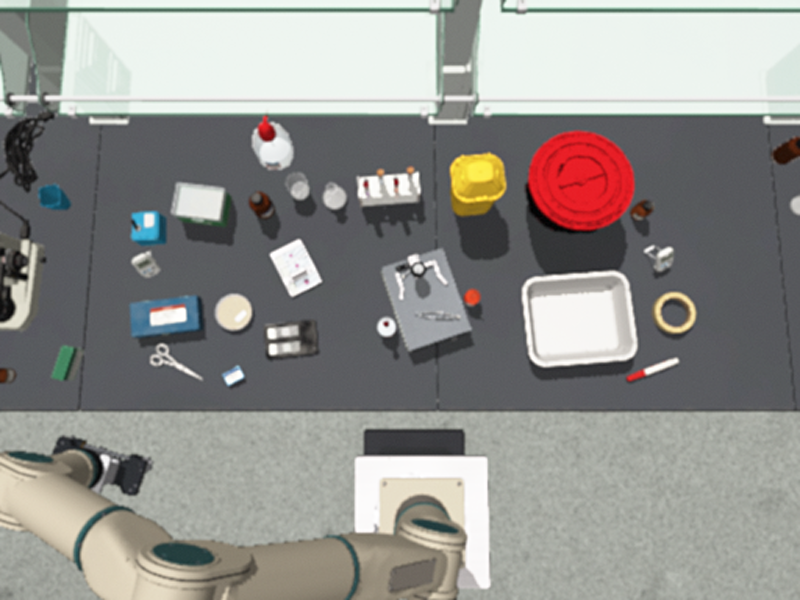

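View pics/scene0.png

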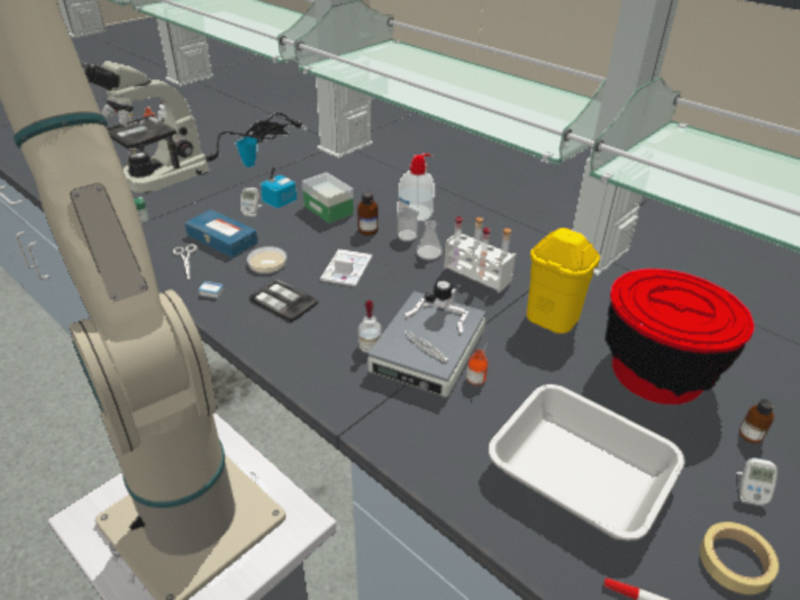

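The top view shows the shaker at about (427,300), forceps at (437,316), the tabbed carrier at (296,268) and the basin at (580,318), all in 800 px coordinates. I'll enlarge it.

Create h.py:
```python
from cell import robot, vision, telemetry, ticket
import cv2, numpy as np
from scipy.spatial.transform import Rotation as R
def ray(n,uv,z,m=None):
    m=m or vision.camera_model(n); Rm=cv2.Rodrigues(np.array(m["rvec"]))[0]; t=np.array(m["tvec"]).ravel()
    p=cv2.undistortPoints(np.array([[uv]],float),m["mtx"],None).ravel()
    d=Rm.T@np.array([p[0],p[1],1]); c=-Rm.T@t
    return c+d*(z-c[2])/d[2]
def proj(n,P,m=None):
    m=m or vision.camera_model(n)
    return cv2.projectPoints(np.array(P,float).reshape(-1,3),m["rvec"],m["tvec"],m["mtx"],None)[0].reshape(-1,2)
def tool(target,rot=None):
    """shift from present pose in tool axes"""
    s=telemetry.observe(); M=R.from_rotvec(s["eef_rot"])
    return M.inv().apply(np.array(target)-s["ee_pos"])
```

Run:
```python
import cv2
im=cv2.imread("pics/top0.png") 
c=im[220:370,250:490]; cv2.imwrite("pics/c1.png",cv2.resize(c,None,fx=3.333,fy=3.333,interpolation=cv2.INTER_CUBIC))
```

```text
(no output)
```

View pics/c1.png

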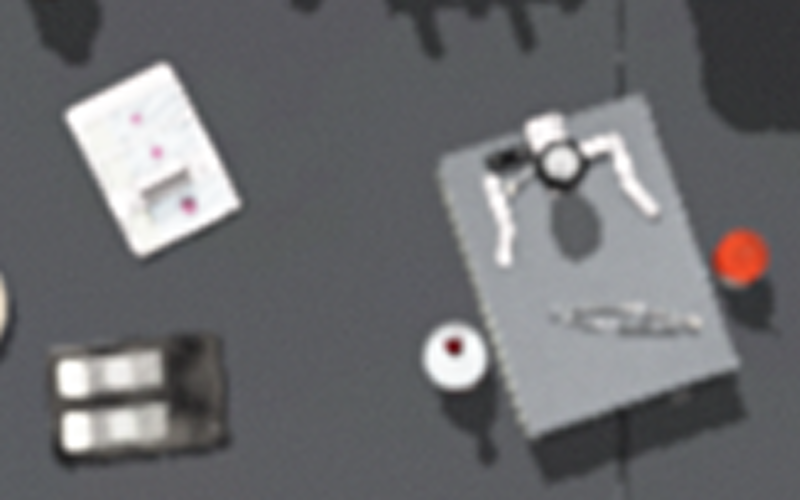

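The enlargement shows the platform corners at (440,158), (643,97), (740,367) and (530,437). The carrier corners are at (66,115), (165,62), (242,207) and (143,258), with its tab at (167,190). The forceps run from (552,316) to (702,323).

Run:
```python
from h import *
from scipy.optimize import least_squares
def px(p): return (np.array(p,float)/3.3333+[250,220]+.5)/1.5625-.5
def fit(loc,pix,x0):
    loc=np.array(loc,float);m=vision.camera_model("top")
    def w(q): 
        c,s=np.cos(q[2]),np.sin(q[2]); return np.c_[q[0]+c*loc[:,0]-s*loc[:,1],q[1]+s*loc[:,0]+c*loc[:,1],loc[:,2]]
    r=least_squares(lambda q:(proj("top",w(q),m)-px(pix)).ravel(),x0,x_scale=[100,100,.3]); print(r.x,np.round(r.fun,2)); return r.x
fit([[100,80,55],[100,-80,55],[-115,-80,55],[-115,80,55],[57,0,123]],[(440,158),(643,97),(740,367),(530,437),(563,163)],[600,0,.3])
fit([[62,42,8],[62,-42,8],[-62,-42,8],[-62,42,8]],[(66,115),(165,62),(242,207),(143,258)],[600,200,.4])
a=ray("top",px((552,316)),60);b=ray("top",px((702,323)),60);print(a,b,(a+b)/2,np.linalg.norm(a-b),np.arctan2(*(b-a)[1::-1]))
for uv in[(522,280),(635,272),(637,360),(530,366)]:
    print(ray("top",(np.array(uv)+.5)/1.5625-.5,52))
m=vision.camera_model("wrist");s=telemetry.observe();Rm=cv2.Rodrigues(m["rvec"])[0];M=R.from_rotvec(s["eef_rot"])
print(M.as_matrix(), "cam in tool",M.inv().apply((-Rm.T@np.array(m["tvec"]).ravel())-s["ee_pos"]),M.inv().apply(Rm.T[:,2]),M.inv().apply(Rm.T[:,0]))
```

Add to h.py:
```python
def sim(rows,p=None,rv=None):
    s=telemetry.observe(); p=np.array(s["ee_pos"] if p is None else p,float); M=R.from_rotvec(s["eef_rot"] if rv is None else rv)
    for r in rows: p=p+M.apply(r[:3]); M=M*R.from_rotvec(r[3:])
    y=M.apply([0,1,0]); return p,np.arctan2(y[1],y[0])
```

Run:
```python
from h import *
for a in [(-40,-8,2,0,0,.0675),(-39,-7,2,0,0,.0675),(-38,-7,2,0,0,.0675)]: print(a,sim([a]*20))
```

```text
(-40, -8, 2, 0, 0, 0.0675) (array([510.2823317 , -47.67019144, 179.60231927]), np.float64(-0.04396973317590987))
(-39, -7, 2, 0, 0, 0.0675) (array([513.43362026, -21.67069971, 179.55864774]), np.float64(-0.04396973317590987))
(-38, -7, 2, 0, 0, 0.0675) (array([502.00950154,  -7.09530247, 179.53979402]), np.float64(-0.04396973317590987))
```

Emit:
nudge_tcp([
  [-40, -8, 0, 0, 0, 0.0675],
  [-40, -8, 0, 0, 0, 0.0675],
  [-40, -8, 0, 0, 0, 0.0675],
  [-40, -8, 0, 0, 0, 0.0675],
  [-40, -8, 0, 0, 0, 0.0675],
  [-40, -8, 0, 0, 0, 0.0675],
  [-40, -8, 0, 0, 0, 0.0675],
  [-40, -8, 0, 0, 0, 0.0675],
  [-40, -8, 0, 0, 0, 0.0675],
  [-40, -8, 0, 0, 0, 0.0675],
], finger_gap=60, clamp_n=10)

```text
clock: 0.93
ee_pos: [459.7, 348.1, 219.1]
eef_rot: [1.427, 2.799, -0.0]
wrist_force: [1.7, 0.2, 0.0]
opening: 59.9
grasp_force: 0.0
```

```bash
python3 -c "
from h import *
s=telemetry.observe();print(s['joint_pos'],s['dq'])
for i in (-39,-38): print(sim([(i,-8,3,0,0,.0675)]*10))"
```

```text
[-0.84423392  0.53107073  0.2264296   1.73275665 -0.14610319  0.89436925
  0.07124116] [ 0.65566278 -0.1101983   0.23484574  0.2509165  -0.13728655 -0.11209534
  0.15732174]
(array([506.98603145, -39.71572615, 189.23191101]), np.float64(-0.047497322197162566))
(array([503.86422499, -30.41243638, 189.22984769]), np.float64(-0.047497322197162566))
```

Emit:
nudge_tcp([
  [-39, -8, 3, 0, 0, 0.0675],
  [-39, -8, 3, 0, 0, 0.0675],
  [-39, -8, 3, 0, 0, 0.0675],
  [-39, -8, 3, 0, 0, 0.0675],
  [-39, -8, 3, 0, 0, 0.0675],
  [-39, -8, 3, 0, 0, 0.0675],
  [-39, -8, 3, 0, 0, 0.0675],
  [-39, -8, 3, 0, 0, 0.0675],
  [-39, -8, 3, 0, 0, 0.0675],
  [-39, -8, 3, 0, 0, 0.0675],
  [0, 0, 0, 0, 0, 0],
  [0, 0, 0, 0, 0, 0],
])

```text
clock: 1.93
ee_pos: [506.5, -40.4, 189.3]
eef_rot: [-2.275, -2.166, 0.002]
wrist_force: [0.4, 0.6, 0.9]
opening: 60.1
grasp_force: 0.0
```

Run:
```python
from h import *
s=telemetry.observe();print(s['joint_pos'])
m=vision.camera_model("wrist");np.savez("w1.npz",**m)
cv2.imwrite("pics/w1.png",cv2.resize(vision.read_camera("wrist"),(800,600),interpolation=cv2.INTER_CUBIC))
```

```text
[-0.25460074  0.49685165  0.4046123   1.94928252 -0.27761473  0.7501909
  0.26180816]
```

View pics/w1.png

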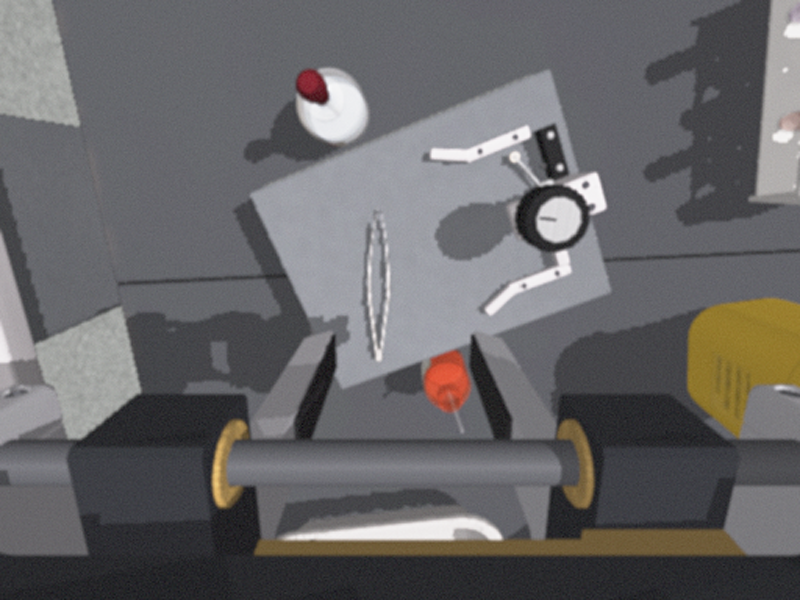

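The wrist view shows the platform corners at (251,193), (550,70), (610,292) and (343,387), the knob at (556,217), and the forceps from (378,210) to (379,360).

Run:
```python
from h import *
from scipy.optimize import least_squares
m=dict(np.load("w1.npz"))
px=lambda p:(np.array(p,float)+.5)/1.5625-.5
def fit(loc,pix,x0):
    loc=np.array(loc,float)
    def w(q): 
        c,s=np.cos(q[2]),np.sin(q[2]); return np.c_[q[0]+c*loc[:,0]-s*loc[:,1],q[1]+s*loc[:,0]+c*loc[:,1],loc[:,2]]
    r=least_squares(lambda q:(proj("wrist",w(q),m)-px(pix)).ravel(),x0,x_scale=[100,100,.3]); print(r.x,np.round(r.fun,2)); return r.x
fit([[-115,80,55],[100,80,55],[100,-80,55],[-115,-80,55],[57,0,123]],[(251,193),(550,70),(610,292),(343,387),(556,217)],[535,-10,.3])
a=ray("wrist",px((378,210)),60,m);b=ray("wrist",px((379,360)),60,m);c=(a+b)/2;print(a,b,c,np.linalg.norm(a-b),np.arctan2(*(b-a)[1::-1]))
print(ray("wrist",px((376,285)),63,m), tool([c[0],c[1],68]))
```

```text
[ 5.37649110e+02 -9.14962433e+00  3.23280428e-01] [-2.75 -0.43  0.71 -2.75  2.    0.65 -1.74  2.5   1.28  1.45]
[492.07906177  14.33338683  60.        ] [485.85690744 -95.10261562  60.        ] [488.9679846  -40.38461439  60.        ] 109.61274486280965 -1.627591736384535
[487.57645485 -37.02459729  63.        ] [ -3.26148751 -17.84234086 121.26682362]
```

Emit:
nudge_tcp([
  [-3, -18, 0, 0, 0, 0.01],
  [0, 0, 25, 0, 0, 0],
  [0, 0, 30, 0, 0, 0],
  [0, 0, 30, 0, 0, 0],
  [0, 0, 20, 0, 0, 0],
  [0, 0, 13, 0, 0, 0],
  [0, 0, 0, 0, 0, 0],
], finger_gap=40, clamp_n=10)

```text
clock: 2.57
ee_pos: [488.7, -37.4, 70.0]
eef_rot: [-2.274, -2.163, 0.001]
wrist_force: [-1.2, -1.0, 0.6]
opening: 39.8
grasp_force: 0.0
```

Emit:
nudge_tcp([
  [0, 0, 0, 0, 0, 0],
  [0, 0, 0, 0, 0, 0],
  [0, 0, 0, 0, 0, 0],
  [0, 0, 0, 0, 0, 0],
  [0, 0, 0, 0, 0, 0],
], finger_gap=0, clamp_n=12)

```text
clock: 2.98
ee_pos: [489.4, -39.5, 71.7]
eef_rot: [2.28, 2.162, 0.001]
wrist_force: [0.1, 0.8, -0.4]
opening: 14.8
grasp_force: 12.0
```

Emit:
nudge_tcp([
  [0, 0, -10, 0, 0, 0],
  [0, 0, -30, 0, 0, 0],
  [0, 0, -35, 0, 0, 0],
  [0, 0, -35, 0, 0, 0],
])

```text
clock: 3.32
ee_pos: [488.3, -40.2, 183.1]
eef_rot: [-2.281, -2.159, 0.002]
wrist_force: [0.5, 0.9, -0.7]
opening: 14.5
grasp_force: 12.0
```

Emit:
nudge_tcp([
  [-25, 0, 0, 0, 0, 0],
  [-38, 0, 0, 0, 0, 0],
  [-38, 0, 0, 0, 0, 0],
  [-38, 0, 0, 0, 0, 0],
  [-38, 0, 0, 0, 0, 0],
  [-38, 0, 0, 0, 0, 0],
  [-38, 0, 0, 0, 0, 0],
  [-38, 0, 0, 0, 0, 0],
  [-30, 0, 15, 0, 0, 0],
  [-20, 0, 20, 0, 0, 0],
  [0, 0, 35, 0, 0, 0],
  [0, 0, 35, 0, 0, 0],
  [0, 0, 30, 0, 0, 0],
  [0, 0, 0, 0, 0, 0],
])

```text
clock: 4.48
ee_pos: [467.4, -377.6, 41.7]
eef_rot: [-2.274, -2.153, 0.002]
wrist_force: [-0.2, 0.4, -0.3]
opening: 14.4
grasp_force: 12.0
```

```bash
python3 -c "
from h import *
s=telemetry.observe();print(s['joint_pos'],s['ee_pos'],tool([485,-385,22]))"
```

```text
[ 0.45982142  0.8192564   0.28352206  1.78706808 -0.37186646  0.59850603
  0.91572298] [ 467.38501105 -377.56396036   41.73481093] [-6.58748481 18.15333326 19.54755277]
```

Emit:
nudge_tcp([
  [-6, 15, 9, 0, 0, 0],
  [0, 0, 10, 0, 0, 0],
  [0, 0, 0, 0, 0, 0],
  [0, 0, 0, 0, 0, 0],
])

```text
clock: 4.82
ee_pos: [485.0, -387.0, 28.3]
eef_rot: [-2.28, -2.161, 0.0]
wrist_force: [0.1, 0.1, 0.0]
opening: 14.0
grasp_force: 12.0
```

Emit:
nudge_tcp([
  [0, 0, 0, 0, 0, 0],
  [0, 0, 0, 0, 0, 0],
  [0, 0, 0, 0, 0, 0],
], finger_gap=35, clamp_n=12)

```text
clock: 5.07
ee_pos: [485.4, -387.5, 28.4]
eef_rot: [2.28, 2.16, 0.0]
wrist_force: [-0.1, 0.5, -0.0]
opening: 30.6
grasp_force: 0.0
```

Emit:
nudge_tcp([
  [0, 0, -15, 0, 0, 0],
  [0, 0, -35, 0, 0, 0],
  [0, 0, -35, 0, 0, 0],
  [0, 0, -35, 0, 0, 0],
  [0, 0, -35, 0, 0, 0],
  [0, 0, 0, 0, 0, 0],
], finger_gap=60)

```text
clock: 5.57
ee_pos: [488.3, -390.6, 190.1]
eef_rot: [2.272, 2.151, 0.003]
wrist_force: [1.3, -1.4, -0.5]
opening: 60.4
grasp_force: 0.0
```

Run:
```python
from h import *
s=telemetry.observe();print(s['joint_pos'],s['ee_pos'])
cv2.imwrite("pics/w2.png",vision.read_camera("wrist"))
# plan to carrier tab
c,sn=np.cos(.503),np.sin(.503); print("tab",613.4-20*c,313.1-20*sn)
for k in (33,35,37): print(sim([(k,6,0,0,0,-.06)]*20))
```

```text
[ 0.39882747  0.64524912  0.3824857   1.64308755 -0.29202573  0.89698343
  0.83784836] [ 488.2524001  -390.57462844  190.12445844]
tab 595.8771932337319 303.45887750145107
(array([279.02550973, 206.84457625, 182.5246778 ]), np.float64(1.1457965328746622))
(array([260.45696489, 239.59411664, 182.23366953]), np.float64(1.1457965328746622))
(array([241.88842005, 272.34365703, 181.94266126]), np.float64(1.1457965328746622))
```

View pics/w2.png

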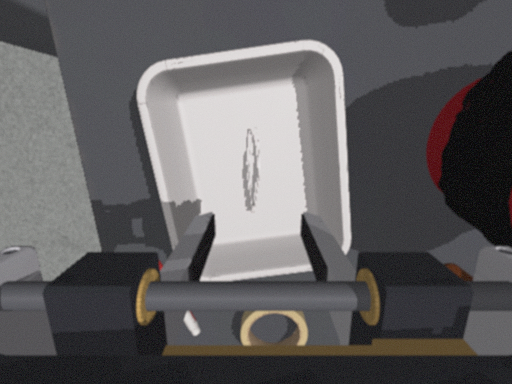

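The forceps lie flat on the basin floor, at (252,170). Next I'll go to the carrier.

Emit:
nudge_tcp([
  [20, 4, 0, 0, 0, -0.015],
  [37, 9, 0, 0, 0, -0.031],
  [37, 9, 0, 0, 0, -0.031],
  [37, 9, 0, 0, 0, -0.031],
  [37, 9, 0, 0, 0, -0.031],
  [37, 9, 0, 0, 0, -0.031],
  [37, 9, 0, 0, 0, -0.031],
  [37, 9, 0, 0, 0, -0.031],
  [37, 9, 0, 0, 0, -0.031],
  [37, 9, 0, 0, 0, -0.031],
])

```text
clock: 6.45
ee_pos: [541.8, -27.9, 181.5]
eef_rot: [-1.937, -2.472, 0.001]
wrist_force: [1.8, -0.3, -0.3]
opening: 60.1
grasp_force: 0.0
```

```bash
python3 -c "
from h import *
for k,y in [(34,13),(34,15),(32,15)]: print(sim([(k,y,0,0,0,-.031)]*9))"
```

```text
(array([541.7071329 , 298.61429421, 181.54616691]), np.float64(0.520466956333985))
(array([558.46453752, 305.02663517, 181.51800656]), np.float64(0.520466956333985))
(array([564.87686386, 288.26920716, 181.50398452]), np.float64(0.520466956333985))
```

Emit:
nudge_tcp([
  [32, 18, 0, 0, 0, -0.03],
  [32, 18, 0, 0, 0, -0.03],
  [32, 18, 0, 0, 0, -0.03],
  [32, 18, 0, 0, 0, -0.03],
  [32, 18, 0, 0, 0, -0.03],
  [32, 18, 0, 0, 0, -0.03],
  [32, 18, 0, 0, 0, -0.03],
  [32, 18, 0, 0, 0, -0.03],
  [32, 18, 0, 0, 0, -0.03],
  [0, 0, 0, 0, 0, 0],
  [0, 0, 0, 0, 0, 0],
])

```text
clock: 7.37
ee_pos: [590.8, 298.7, 180.6]
eef_rot: [-1.581, -2.712, 0.002]
wrist_force: [-0.5, -0.8, -0.0]
opening: 60.5
grasp_force: 0.0
```

Run:
```python
from h import *
m=vision.camera_model("wrist");np.savez("w3.npz",**m)
cv2.imwrite("pics/w3.png",cv2.resize(vision.read_camera("wrist"),(800,600),interpolation=cv2.INTER_CUBIC))
```

```text
(no output)
```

View pics/w3.png

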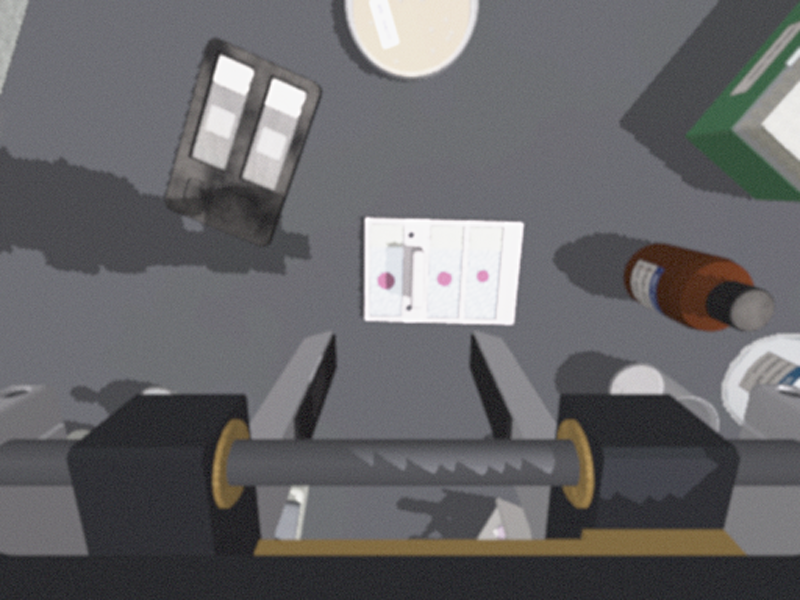

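The carrier's corners are at (365,218), (523,222), (515,325) and (364,323). Its wide rim is on the right, and the tab is near (415,278).

Run:
```python
from h import *
from scipy.optimize import least_squares
m=dict(np.load("w3.npz"))
px=lambda p:(np.array(p,float)+.5)/1.5625-.5
def w(q,loc): 
    loc=np.array(loc,float);c,s=np.cos(q[2]),np.sin(q[2]); return np.c_[q[0]+c*loc[:,0]-s*loc[:,1],q[1]+s*loc[:,0]+c*loc[:,1],loc[:,2]]
L=[[-62,42,8],[62,42,8],[62,-42,8],[-62,-42,8]];P=[(365,218),(523,222),(515,325),(364,323)]
r=least_squares(lambda q:(proj("wrist",w(q,L),m)-px(P)).ravel(),[613,313,.5],x_scale=[100,100,.3]);q=r.x
print(q,np.round(r.fun,2))
T=w(q,[[-25,22,38],[-15,22,38],[-15,-22,38],[-25,-22,38],[-20,0,38],[-25,-22,8],[-25,22,8]])
print((proj("wrist",T,m)+.5)*1.5625-.5, T[4])
print(tool([T[4][0],T[4][1],31]), sim([])) 
im=cv2.imread("pics/w3.png")
for p in (proj("wrist",np.r_[T[:5],w(q,L)],m)+.5)*1.5625-.5: cv2.circle(im,tuple(int(v) for v in np.round(p)),1,(0,255,0),-1)
cv2.imwrite("pics/c3.png",cv2.resize(im[200:340,340:540],None,fx=4,fy=4,interpolation=cv2.INTER_CUBIC))
```

```text
[6.16904477e+02 3.14840396e+02 4.96132554e-01] [-0.22  0.85  0.19  0.32 -0.6  -0.4   0.63 -0.97]
[[412.09086468 251.89211816]
 [425.8742836  252.16513479]
 [423.922679   310.18385377]
 [410.62043149 309.92463814]
 [418.11211613 281.5569851 ]
 [410.06627984 299.1774578 ]
 [411.39261436 245.75270529]] [599.31587384 305.31983712  38.        ]
[  4.63969348  11.80834985 149.95711339] (array([591.62000249, 295.72713126, 180.98951062]), np.float64(0.5114103149102764))
```

View pics/c3.png

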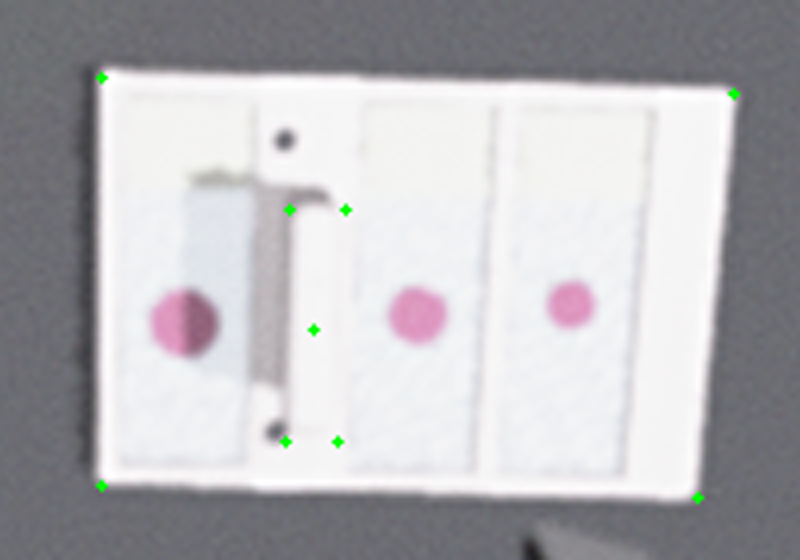

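Emit:
nudge_tcp([
  [5, 12, 0, 0, 0, 0.015],
  [0, 0, 30, 0, 0, 0],
  [0, 0, 36, 0, 0, 0],
  [0, 0, 36, 0, 0, 0],
  [0, 0, 30, 0, 0, 0],
  [0, 0, 21, 0, 0, 0],
  [0, 0, 0, 0, 0, 0],
  [0, 0, 0, 0, 0, 0],
], finger_gap=40, clamp_n=20)

```text
clock: 8.08
ee_pos: [600.5, 303.3, 28.6]
eef_rot: [-1.613, -2.695, 0.005]
wrist_force: [1.6, 0.2, -0.4]
opening: 39.8
grasp_force: 0.0
```

Emit:
nudge_tcp([
  [0, 0, 0, 0, 0, 0],
  [0, 0, 0, 0, 0, 0],
  [0, 0, 0, 0, 0, 0],
  [0, 0, 0, 0, 0, 0],
  [0, 0, 0, 0, 0, 0],
], finger_gap=0, clamp_n=40)

```text
clock: 8.5
ee_pos: [600.5, 305.8, 30.4]
eef_rot: [-1.609, -2.698, 0.0]
wrist_force: [-2.8, -1.6, 0.8]
opening: 10.3
grasp_force: 1.3
```

```bash
python3 -c "
from h import *
L=[telemetry.observe()['ee_pos'] for _ in range(3)];print(L,sim([]))"
```

```text
[array([600.46519357, 305.78818011,  30.37826127]), array([600.46519357, 305.78818011,  30.37826127]), array([600.46519357, 305.78818011,  30.37826127])] (array([600.46519357, 305.78818011,  30.37826127]), np.float64(0.4950563262228983))
```

Emit:
nudge_tcp([
  [0, 0, 0, 0, 0, 0],
  [0, 0, 0, 0, 0, 0],
  [0, 0, -5, 0, 0, 0],
  [0, 0, -15, 0, 0, 0],
  [0, 0, -30, 0, 0, 0],
  [0, 0, -35, 0, 0, 0],
  [0, 0, -35, 0, 0, 0],
  [0, 0, -22, 0, 0, 0],
  [0, 0, 0, 0, 0, 0],
])

```text
clock: 9.25
ee_pos: [604.1, 307.3, 177.2]
eef_rot: [1.607, 2.693, 0.013]
wrist_force: [2.0, -0.2, -2.3]
opening: 9.4
grasp_force: 40.0
```

Emit:
nudge_tcp([
  [-12, -12, 0, 0, 0, 0.008],
  [-23, -23, 0, 0, 0, 0.0157],
  [-23, -23, 0, 0, 0, 0.0157],
  [-23, -23, 0, 0, 0, 0.0157],
  [-23, -23, 0, 0, 0, 0.0157],
  [-23, -23, 0, 0, 0, 0.0157],
  [-23, -23, 0, 0, 0, 0.0157],
  [-23, -23, 0, 0, 0, 0.0157],
  [-23, -23, 0, 0, 0, 0.0157],
  [-23, -23, 0, 0, 0, 0.0157],
  [-23, -23, 0, 0, 0, 0.0157],
  [-12, -12, 0, 0, 0, 0.008],
  [0, 0, 0, 0, 0, 0],
  [0, 0, 0, 0, 0, 0],
  [0, 0, 0, 0, 0, 0],
])

```text
clock: 10.5
ee_pos: [471.5, -27.6, 170.9]
eef_rot: [-1.835, -2.549, -0.0]
wrist_force: [-1.5, 0.4, -1.5]
opening: 9.4
grasp_force: 40.0
```

Run:
```python
from h import *
m=vision.camera_model("wrist");print(sim([]));np.savez("w4.npz",**m)
cv2.imwrite("pics/w4.png",cv2.resize(vision.read_camera("wrist"),(800,600),interpolation=cv2.INTER_CUBIC))
```

```text
(array([471.46160466, -27.56592432, 170.88458365]), np.float64(0.3232006279559854))
```

View pics/w4.png

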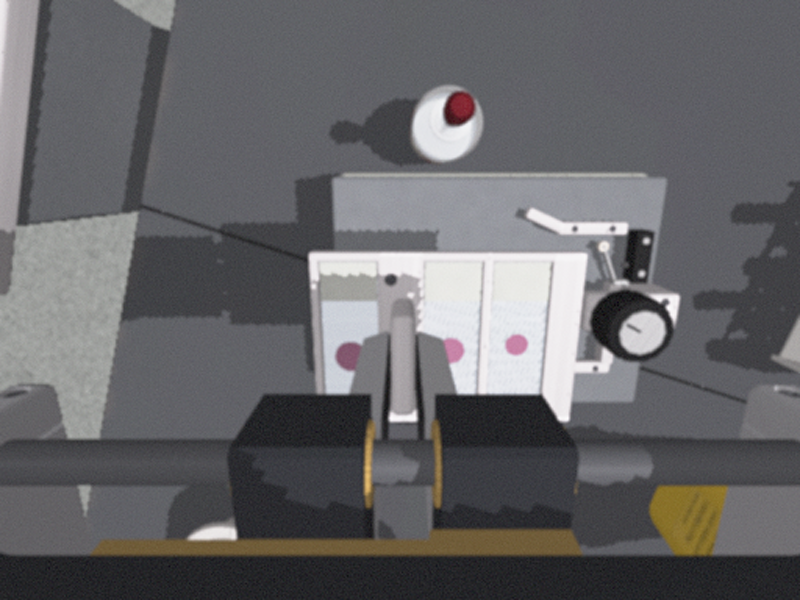

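The wrist view shows the carrier held level, with corners at (309,254), (587,253) and (568,420). The platform corners are at (333,178), (665,179) and (634,402), and the knob top is at (643,333).

Run:
```python
from h import *
from scipy.optimize import least_squares
m=dict(np.load("w4.npz"))
px=lambda p:(np.array(p,float)+.5)/1.5625-.5
def w(q,loc): 
    loc=np.array(loc,float);c,s=np.cos(q[2]),np.sin(q[2]); return np.c_[q[0]+c*loc[:,0]-s*loc[:,1],q[1]+s*loc[:,0]+c*loc[:,1],loc[:,2]]
def fit(L,P,x0):
    r=least_squares(lambda q:(proj("wrist",w(q,np.array(L)+[0,0,q[3] if len(q)>3 else 0]),m)-px(P)).ravel(),x0,x_scale=[100,100,.3,50][:len(x0)]);print(r.x,np.round(r.fun,2));return r.x
S=fit([[-115,80,55],[100,80,55],[100,-80,55],[57,0,123]],[(333,178),(665,179),(634,402),(643,333)],[537,-9,.32])
S2=fit([[-115,80,55],[100,80,55],[100,-80,55]],[(333,178),(665,179),(634,402)],[537,-9,.32])
C=[[-62,42,8],[62,42,8],[62,-42,8]];CP=[(309,254),(587,253),(568,420)]
C1=fit(np.array(C)+[0,0,142.],CP,[490,-21,.32]);fit(C,CP,[490,-21,.32,142])
def rel(S,C): 
    d=C[:2]-S[:2];c,s=np.cos(S[2]),np.sin(S[2]);return c*d[0]+s*d[1],-s*d[0]+c*d[1],C[2]-S[2]
print(rel(S,C1))
print(w(S,[[-75,0,0]]), "lever",(proj("wrist",w(S,[[57,36,60],[10,55,63],[30,44,63]]),m)+.5)*1.5625)
print(m["tvec"], R.from_rotvec(telemetry.observe()["eef_rot"]).as_matrix())
```

```text
[ 5.38014002e+02 -1.00842017e+01  3.26699581e-01] [-2.02  0.05  2.7  -1.24  0.55  1.54 -0.97  0.39]
[ 5.37653606e+02 -1.03756801e+01  3.25496200e-01] [-2.36  0.08  2.32 -0.94  0.05  1.76]
[ 4.89325972e+02 -2.03465480e+01  3.26447014e-01] [-2.14 -0.63  1.03 -0.44  1.24  1.77]
[ 4.90293939e+02 -2.09986604e+01  3.26708941e-01  1.38315181e+02] [ 0.09 -0.16 -0.33 -0.02  0.26  0.2 ]
(np.float64(-49.40613905824603), np.float64(5.905374043432733), np.float64(-0.0002525670413126013))
[[466.98100227 -34.15312171   0.        ]] lever [[597.38161723 248.00596522]
 [528.29723831 218.99412693]
 [558.46126089 236.36507671]]
[-437.79405437 -184.64634408  298.62932104] [[-3.18541863e-01  9.47908757e-01 -2.65901389e-04]
 [ 9.47908557e-01  3.18541969e-01  6.17193643e-04]
 [ 6.69744010e-04 -5.54481889e-05 -9.99999774e-01]]
```

Run:
```python
from h import *
from scipy.optimize import least_squares
px=lambda p:(np.array(p,float)+.5)/1.5625-.5
def w(q,loc): 
    loc=np.array(loc,float);c,s=np.cos(q[2]),np.sin(q[2]); return np.c_[q[0]+c*loc[:,0]-s*loc[:,1],q[1]+s*loc[:,0]+c*loc[:,1],loc[:,2]]
for f,L,P in (("w4",[[-115,80,55],[100,80,55],[100,-80,55],[57,0,123]],[(333,178),(665,179),(634,402),(643,333)]),("w1",[[-115,80,55],[100,80,55],[100,-80,55],[-115,-80,55],[57,0,123]],[(251,193),(550,70),(610,292),(343,387),(556,217)])):
  m=dict(np.load(f+".npz"))
  for n in (len(L),len(L)-1):
    r=least_squares(lambda q:(proj("wrist",w(q,np.array(L[:n])+[0,0,q[3]]),m)-px(P[:n])).ravel(),[537,-9,.32,0],x_scale=[100,100,.3,50]);print(f,r.x,np.round(r.fun,2))
    q=r.x
  print((proj("wrist",w(q,np.array([[57,36,60],[10,55,63],[30,44,63],[66,44,63],[10,-55,63]])+[0,0,q[3]]),m)+.5)*1.5625)
```

```text
w4 [ 5.39661006e+02 -1.02200662e+01  3.26654663e-01 -3.78912385e+00] [ 0.15  0.73  1.84 -0.54  0.06  0.39 -1.71 -0.44]
w4 [ 5.39270399e+02 -1.03062153e+01  3.25670667e-01 -5.02789114e+00] [ 0.02  0.57  0.78 -0.48 -0.92 -0.11]
[[595.67970873 247.8454642 ]
 [527.84889546 219.28433621]
 [557.4514889  236.36993181]
 [612.96659642 236.27043001]
 [516.55150746 376.35007687]]
w1 [ 5.38745570e+02 -9.52146739e+00  3.22528592e-01 -6.60873125e+00] [ 0.46 -0.41 -0.32 -0.68  0.18 -0.48 -0.13  0.12 -0.13  1.17]
w1 [ 5.38683304e+02 -9.93650473e+00  3.21243189e-01 -6.56070043e+00] [ 0.47 -0.18 -0.25 -0.15  0.05  0.01 -0.28  0.37]
[[509.11277231 161.1185104 ]
 [433.98071663 159.79831155]
 [467.84440751 164.54761537]
 [519.58664297 143.91546255]
 [486.12199482 307.58746243]]
```

Emit:
nudge_tcp([
  [-5, -8, 0, 0, 0, 0],
  [0, 0, 15, 0, 0, 0],
  [0, 0, 30, 0, 0, 0],
  [0, 0, 25, 0, 0, 0],
  [0, 0, 10, 0, 0, 0],
  [0, 0, 3, 0, 0, 0],
  [0, 0, 0, 0, 0, 0],
  [0, 0, 0, 0, 0, 0],
])

```text
clock: 11.22
ee_pos: [465.7, -35.9, 88.9]
eef_rot: [1.835, 2.549, 0.001]
wrist_force: [-1.0, 0.2, -3.1]
opening: 9.5
grasp_force: 40.0
```

Emit:
nudge_tcp([
  [0, 0, 1, 0, 0, 0],
  [0, 0, 1, 0, 0, 0],
  [0, 0, 0, 0, 0, 0],
])

```text
clock: 11.47
ee_pos: [465.7, -35.8, 87.0]
eef_rot: [1.836, 2.548, 0.001]
wrist_force: [-0.1, 0.0, -3.2]
opening: 9.7
grasp_force: 40.0
```

Emit:
nudge_tcp([
  [0, 0, 1, 0, 0, 0],
  [0, 0, 0, 0, 0, 0],
])

```text
clock: 11.63
ee_pos: [465.4, -35.8, 85.6]
eef_rot: [1.836, 2.549, 0.0]
wrist_force: [0.4, -0.4, -3.1]
opening: 9.7
grasp_force: 40.0
```

Emit:
nudge_tcp([
  [0, 0, 1, 0, 0, 0],
  [0, 0, 0, 0, 0, 0],
])

```text
clock: 11.8
ee_pos: [465.4, -35.9, 85.2]
eef_rot: [1.837, 2.549, 0.001]
wrist_force: [-1.5, 0.3, 6.3]
opening: 9.8
grasp_force: 40.0
```

Emit:
nudge_tcp([
  [0, 0, 1, 0, 0, 0],
  [0, 0, 0, 0, 0, 0],
])

```text
clock: 11.97
ee_pos: [465.4, -35.9, 85.2]
eef_rot: [1.837, 2.548, 0.002]
wrist_force: [-3.7, 0.8, 19.3]
opening: 10.0
grasp_force: 40.0
```

Emit:
nudge_tcp([
  [0, 0, 0.7, 0, 0, 0],
  [0, 0, 0, 0, 0, 0],
])

```text
clock: 12.13
ee_pos: [465.4, -35.9, 85.2]
eef_rot: [1.837, 2.548, 0.003]
wrist_force: [-4.7, 1.5, 27.6]
opening: 9.7
grasp_force: 40.0
```

Emit:
nudge_tcp([
  [0, 0, -2.1, 0, 0, 0],
  [0.5, 5, 0, 0, 0, 0],
  [0.5, 8, 0, 0, 0, 0],
  [0, 8, 0, 0, 0, 0],
  [0, 8, 0, 0, 0, 0],
  [0, 3, 0, 0, 0, 0],
  [0, 0, 0, 0, 0, 0],
], clamp_n=15)

```text
clock: 12.72
ee_pos: [492.8, -25.4, 85.1]
eef_rot: [-1.834, -2.545, 0.006]
wrist_force: [-7.5, -1.8, 15.0]
opening: 10.0
grasp_force: 15.0
```

```bash
python3 -c "
from h import *
s=telemetry.observe();print(s['wrist_force'],s['moment'],R.from_rotvec(s['eef_rot']).inv().apply(s['wrist_force']),sim([]))
d=s['ee_pos'][:2]-[539,-10.1];a=.3245;c,n=np.cos(a),np.sin(a);print(c*d[0]+n*d[1],-n*d[0]+c*d[1])"
```

```text
[-7.49433012 -1.82971773 15.02541002] [-0.54218893  1.83348002  0.04573684] [  0.65851463  -7.77289086 -14.98079848] (array([492.84172548, -25.38055003,  85.06909195]), np.float64(0.32157995099280345))
-48.62125923262788 0.233807662209081
```

Emit:
nudge_tcp([
  [0, 5, -0.8, 0, 0, 0],
  [0, 7, 0, 0, 0, 0],
  [0, 7, 0, 0, 0, 0],
  [0, 5, 0, 0, 0, 0],
  [0, 3, 0, 0, 0, 0],
  [0, 0, 0, 0, 0, 0],
])

```text
clock: 13.22
ee_pos: [521.8, -15.7, 85.3]
eef_rot: [1.835, 2.55, 0.0]
wrist_force: [-1.2, 0.7, -2.1]
opening: 9.7
grasp_force: 15.0
```

Create st.py:
```python
from h import *
s=telemetry.observe();print(R.from_rotvec(s['eef_rot']).inv().apply(s['wrist_force']).round(1),sim([]),s['moment'].round(2))
d=s['ee_pos'][:2]-[539,-10.1];a=.3245;c,n=np.cos(a),np.sin(a);print(c*d[0]+n*d[1],-n*d[0]+c*d[1])
```

```bash
python3 st.py
```

```text
[ 1.  -0.9  2.1] (array([521.79340513, -15.66559851,  85.30816713]), np.float64(0.3230595344038171)) [-0.08  0.12  0.01]
-18.083094358279567 0.21093193068363814
```

Emit:
nudge_tcp([
  [0, 1, 0, 0, 0, 0],
  [0, 1, 0, 0, 0, 0],
  [0, 0, 0, 0, 0, 0],
])

```text
clock: 13.47
ee_pos: [522.7, -15.7, 85.6]
eef_rot: [-1.837, -2.548, 0.0]
wrist_force: [0.1, 0.1, -2.2]
opening: 9.9
grasp_force: 15.0
```

```bash
python3 st.py
```

```text
[0.1 0.1 2.2] (array([522.65982436, -15.71019773,  85.5959478 ]), np.float64(0.32183260012659776)) [-0.11  0.16  0.07]
-17.27611310546095 -0.10758437546239463
```

Emit:
nudge_tcp([
  [0, 1, 0.3, 0, 0, 0],
  [0, 0, 0, 0, 0, 0],
])

```text
clock: 13.63
ee_pos: [523.3, -15.5, 85.3]
eef_rot: [-1.837, -2.548, 0.001]
wrist_force: [-1.3, -0.0, -3.6]
opening: 10.1
grasp_force: 15.0
```

```bash
python3 st.py
```

```text
[ 0.4 -1.2  3.6] (array([523.3072462 , -15.51065262,  85.28756534]), np.float64(0.32175256038683037)) [-0.12  0.33  0.05]
-16.598858095059988 -0.12487416486874459
```

Emit:
nudge_tcp([
  [0, 1, 0, 0, 0, 0],
  [0, 0, 0, 0, 0, 0],
])

```text
clock: 13.8
ee_pos: [523.3, -15.5, 85.2]
eef_rot: [-1.836, -2.547, 0.003]
wrist_force: [-4.0, -1.7, -0.5]
opening: 10.2
grasp_force: 15.0
```

```bash
python3 st.py
```

```text
[-0.3 -4.3  0.5] (array([523.31933966, -15.49520248,  85.19119131]), np.float64(0.32144582606288546)) [-0.29  0.96  0.04]
-16.582469741925415 -0.11408618314527263
```

Emit:
nudge_tcp([
  [0, 1, 0.4, 0, 0, 0],
  [0, 0, 0, 0, 0, 0],
  [0, 0, 0, 0, 0, 0],
])

```text
clock: 14.05
ee_pos: [523.3, -15.5, 85.1]
eef_rot: [-1.836, -2.545, 0.004]
wrist_force: [-7.0, -2.3, 5.7]
opening: 9.9
grasp_force: 15.0
```

```bash
python3 st.py
```

```text
[ 0.  -7.4 -5.7] (array([523.31910986, -15.47961276,  85.13514404]), np.float64(0.32114876950213905)) [-0.52  1.55  0.05]
-16.577717002920334 -0.09923682227547204
```

Emit:
nudge_tcp([
  [0, 0.5, 0.4, 0, 0, 0],
  [0, 0, 0, 0, 0, 0],
  [0, 0, 0, 0, 0, 0],
])

```text
clock: 14.3
ee_pos: [523.3, -15.5, 85.1]
eef_rot: [-1.836, -2.545, 0.005]
wrist_force: [-9.1, -3.2, 9.8]
opening: 9.6
grasp_force: 15.0
```

```bash
python3 st.py
```

```text
[-0.2 -9.7 -9.7] (array([523.30592259, -15.45104592,  85.1036121 ]), np.float64(0.3209892770257235)) [-0.6   1.94  0.  ]
-16.581107924063826 -0.0679563086811017
```

Emit:
nudge_tcp([
  [0, 0, 0, 0, 0, 0],
  [0, 0, 0, 0, 0, 0],
  [0, 0, 0, 0, 0, 0],
], finger_gap=26, clamp_n=15)

```text
clock: 14.55
ee_pos: [527.9, -14.4, 85.1]
eef_rot: [1.835, 2.547, 0.003]
wrist_force: [-0.2, -0.0, 0.3]
opening: 24.9
grasp_force: 0.0
```

Emit:
nudge_tcp([
  [0, 0, -10, 0, 0, 0],
  [0, 0, -30, 0, 0, 0],
  [0, 0, -35, 0, 0, 0],
  [0, 0, -35, 0, 0, 0],
  [0, 0, 0, 0, 0, 0],
  [0, 0, 0, 0, 0, 0],
], finger_gap=26, clamp_n=15)

```text
clock: 15.05
ee_pos: [528.3, -14.4, 197.2]
eef_rot: [1.833, 2.545, 0.006]
wrist_force: [-0.9, -0.3, -0.1]
opening: 26.2
grasp_force: 0.0
```

```bash
python3 st.py
```

Run:
```python
from h import *
print(telemetry.observe()["joint_pos"])
m=vision.camera_model("wrist");np.savez("w5.npz",**m)
cv2.imwrite("pics/w5.png",cv2.resize(vision.read_camera("wrist"),(800,600),interpolation=cv2.INTER_CUBIC))
```

```text
[-0.  -0.9  0.1] (array([528.28320428, -14.36501116, 197.20813573]), np.float64(0.3223813133893804)) [-0.1   0.06  0.01]
-11.517323457138732 -0.6255326346266021
[-0.24662752  0.49870694  0.32386014  1.89343874 -0.21980834  0.77728985
  0.51937249]
```

View pics/w5.png

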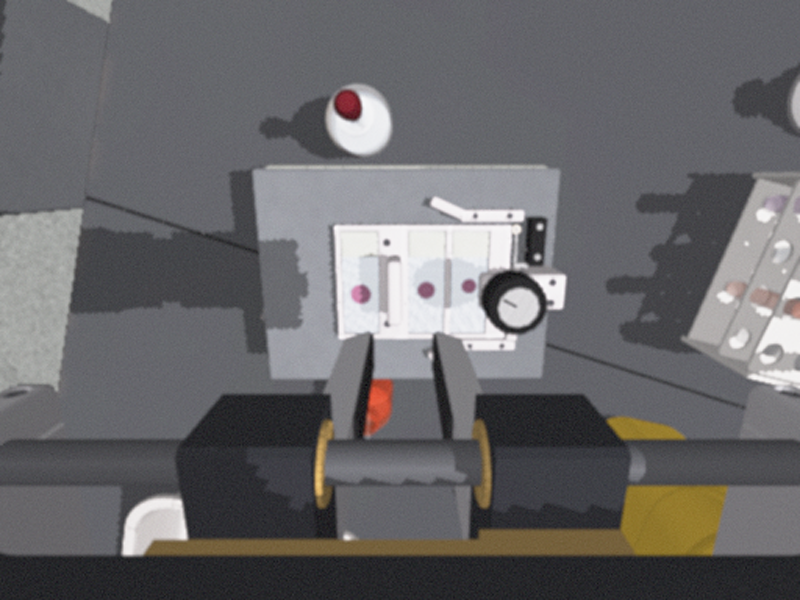

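The carrier is home: the lever roller at (516,229) is pressed in, and the knob is at (516,300). Next is the clamp knob.

Emit:
nudge_tcp([
  [0.6, 20, 0, 0, 0, 0],
  [0, 30, 0, 0, 0, 0],
  [0, 18, 0, 0, 0, 0],
  [0, 0, 0, 0, 0, -0.1],
  [0, 0, 0, 0, 0, -0.1],
  [0, 0, 0, 0, 0, -0.1],
  [0, 0, 0, 0, 0, -0.1],
  [0, 0, 0, 0, 0, -0.1],
  [0, 0, 0, 0, 0, -0.1],
  [0, 0, 0, 0, 0, -0.1],
  [0, 0, 0, 0, 0, -0.1],
  [0, 0, 15, 0, 0, 0],
  [0, 0, 20, 0, 0, 0],
  [0, 0, 0, 0, 0, 0],
  [0, 0, 0, 0, 0, 0],
], finger_gap=65, clamp_n=20)

```text
clock: 16.35
ee_pos: [588.9, 7.6, 157.7]
eef_rot: [-0.698, -3.058, 0.002]
wrist_force: [-0.3, 0.9, 0.6]
opening: 65.0
grasp_force: 0.0
```

```bash
python3 -c "
from h import *
print(telemetry.observe()['joint_pos'],sim([]),tool([592.5,7.7,114]))"
```

```text
[-0.1139664   0.61740553  0.08436392  1.75374106 -0.06985193  0.77792506
  1.12682951] (array([588.88898513,   7.55046456, 157.69816868]), np.float64(1.121932238018753)) [-3.3684462   1.78868686 43.68118479]
```

Emit:
nudge_tcp([
  [-3.3, 1.8, 10, 0, 0, 0],
  [0, 0, 20, 0, 0, 0],
  [0, 0, 13, 0, 0, 0],
  [0, 0, 0, 0, 0, 0],
  [0, 0, 0, 0, 0, 0],
])

```text
clock: 16.77
ee_pos: [594.2, 7.8, 116.3]
eef_rot: [-0.699, -3.062, 0.0]
wrist_force: [0.6, -0.3, 1.5]
opening: 65.0
grasp_force: 0.0
```

Emit:
nudge_tcp([
  [0, 0, 0, 0, 0, 0],
  [0, 0, 0, 0, 0, 0],
  [0, 0, 0, 0, 0, 0],
  [0, 0, 0, 0, 0, 0],
  [0, 0, 0, 0, 0, 0],
], finger_gap=0, clamp_n=20)

```text
clock: 17.18
ee_pos: [594.6, 7.8, 117.1]
eef_rot: [0.699, 3.062, 0.001]
wrist_force: [0.6, 1.1, 2.9]
opening: 35.9
grasp_force: 20.1
```

```bash
python3 st.py
```

```text
[-0.1  1.3 -2.9] (array([594.56840516,   7.84448221, 117.11548849]), np.float64(1.1219305904437875)) [0.19 0.02 0.03]
58.3896322314402 -0.7091836575229244
```

Emit:
nudge_tcp([
  [0, 0, 0, 0, 0, 0.1],
  [0, 0, 0, 0, 0, 0.1],
  [0, 0, 0, 0, 0, 0.1],
  [0, 0, 0, 0, 0, 0.1],
  [0, 0, 0, 0, 0, 0.1],
  [0, 0, 0, 0, 0, 0.1],
  [0, 0, 0, 0, 0, 0.1],
  [0, 0, 0, 0, 0, 0.1],
  [0, 0, 0, 0, 0, 0.1],
  [0, 0, 0, 0, 0, 0.1],
])

```text
clock: 18.02
ee_pos: [592.5, 6.4, 117.0]
eef_rot: [-2.087, -2.346, 0.004]
wrist_force: [-4.7, -2.3, 5.5]
opening: 35.8
grasp_force: 20.0
```

```bash
python3 st.py
```

```text
[-1.7 -5.  -5.5] (array([592.45079682,   6.3707543 , 117.04005573]), np.float64(0.11650512344999746)) [-0.67  1.15  0.07]
55.912665392261566 -1.4308306092423582
```

Emit:
nudge_tcp([
  [0, 0, 0, 0, 0, 0.1],
  [0, 0, 0, 0, 0, 0.1],
  [0, 0, 0, 0, 0, 0.1],
  [0, 0, 0, 0, 0, 0.1],
  [0, 0, 0, 0, 0, 0.1],
  [0, 0, 0, 0, 0, 0.1],
  [0, 0, 0, 0, 0, 0.1],
  [0, 0, 0, 0, 0, 0.1],
])

```text
clock: 18.68
ee_pos: [590.5, 6.9, 117.0]
eef_rot: [-2.834, -1.347, 0.009]
wrist_force: [-8.7, -1.6, 8.9]
opening: 35.1
grasp_force: 20.0
```

```bash
python3 st.py
```

```text
[-6.8 -5.8 -8.9] (array([590.54512959,   6.9187587 , 117.0310239 ]), np.float64(-0.6833639808537224)) [-0.37  2.24  0.07]
54.28117738025017 -0.30383315310033154
```

Emit:
nudge_tcp([
  [0, 0, 0, 0, 0, 0.1],
  [0, 0, 0, 0, 0, 0.1],
  [0, 0, 0, 0, 0, 0.1],
  [0, 0, 0, 0, 0, 0.1],
])

```text
clock: 19.02
ee_pos: [589.9, 7.8, 117.0]
eef_rot: [-3.045, -0.758, 0.011]
wrist_force: [-10.7, 0.5, 11.1]
opening: 35.6
grasp_force: 20.0
```

```bash
python3 st.py
```

```text
[ -9.3  -5.5 -11. ] (array([589.8783872 ,   7.75114249, 116.98004024]), np.float64(-1.082957568513461)) [-0.05  2.63  0.06]
53.91462511425242 0.6976895023836178
```

Emit:
nudge_tcp([
  [0, 0, 0, 0, 0, 0.1],
  [0, 0, 0, 0, 0, 0.1],
  [0, 0, 0, 0, 0, 0.1],
  [0, 0, 0, 0, 0, 0.1],
])

```text
clock: 19.35
ee_pos: [589.6, 8.7, 117.0]
eef_rot: [-3.134, -0.138, 0.013]
wrist_force: [-10.8, 1.9, 13.2]
opening: 35.6
grasp_force: 20.0
```

```bash
python3 st.py; python3 -c "
from h import *
print(telemetry.observe()['joint_pos'])"
```

```text
[-10.7  -2.9 -13.1] (array([589.58372546,   8.72740749, 116.97467841]), np.float64(-1.482577831986499)) [0.34 2.8  0.08]
53.946609071886854 1.716951946164027
[-0.52591198  0.82218182  0.80327927  1.7913811  -0.75897035  0.87870866
 -0.84419561]
```

Emit:
nudge_tcp([
  [0, 0, 0, 0, 0, 0],
  [0, 0, 0, 0, 0, 0],
  [0, 0, 0, 0, 0, 0],
  [0, 0, 0, 0, 0, 0],
], finger_gap=65, clamp_n=20)

```text
clock: 19.68
ee_pos: [594.6, 7.8, 116.6]
eef_rot: [-3.138, -0.147, -0.001]
wrist_force: [-0.2, -0.3, 0.7]
opening: 59.0
grasp_force: 0.0
```

```bash
python3 st.py
```

```text
[-0.2  0.3 -0.7] (array([594.6370259 ,   7.82810424, 116.61984708]), np.float64(-1.4769411246909738)) [-0.03  0.16  0.03]
58.44944981038166 -0.7465855485633277
```

Emit:
nudge_tcp([
  [0, 0, -15, 0, 0, 0],
  [0, 0, -30, 0, 0, 0],
  [0, 0, -35, 0, 0, 0],
  [-20, 0, -5, 0, 0, 0],
  [-30, 0, 0, 0, 0, 0],
  [0, 0, 0, 0, 0, 0],
  [0, 0, 0, 0, 0, 0],
])

```text
clock: 20.27
ee_pos: [543.6, 3.2, 201.9]
eef_rot: [-3.137, -0.145, -0.0]
wrist_force: [1.0, 0.9, 0.0]
opening: 65.0
grasp_force: 0.0
```

Run:
```python
from h import *
m=vision.camera_model("wrist");np.savez("w6.npz",**m);print(sim([]))
k=proj("wrist",[[592.5,7.7,123]],m)[0];print(k)
im=vision.read_camera("wrist");x,y=np.clip(k.astype(int),[90,70],[421,313])
cv2.imwrite("pics/w6.png",cv2.resize(im[y-70:y+70,x-90:x+90],None,fx=4,fy=4,interpolation=cv2.INTER_CUBIC))
```

```text
(array([543.57154952,   3.19991718, 201.9377318 ]), np.float64(-1.478580835059463))
[257.34041619 143.92817147]
```

View pics/w6.png

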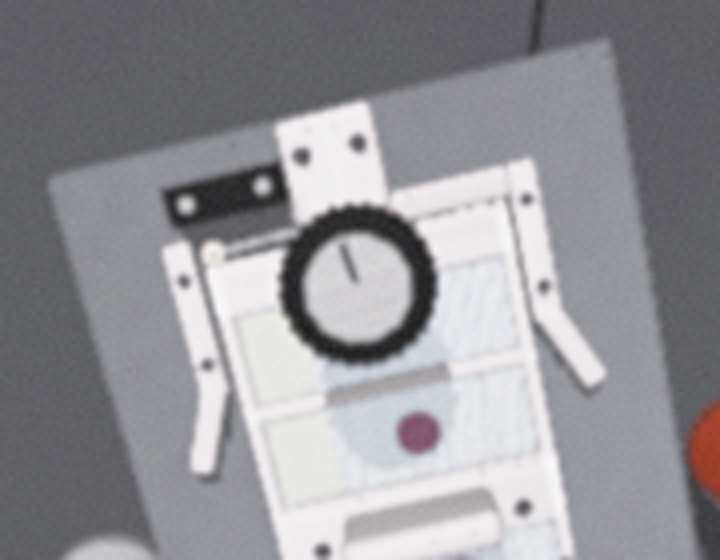

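The knob's index line shows it turned about 2.6 rad clockwise. The screw can take at most 2.0 rad of that, so the clutch has slipped by at least 0.57 rad. The carrier's edge lies along the stop and the roller at (213,252) is pressed in, so I'll hand in.

```bash
python3 -c "
from cell import robot, vision, telemetry, ticket
print(ticket.hand_in())"
```

```text
the job is handed in; nothing more can be done
None
```

I handed the job in at about 20 s; no verdict came back. The forceps lie in the basin, the carrier stands against the end stop with the switch lever pressed, and the clamp was turned about 2.6 rad clockwise, past clutch slip.

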